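# Dispense one Petri dish and slide it onto the marking pad

### The arm

A 6-joint arm with a two-finger parallel gripper is mounted at the origin on the work surface. World frame = base frame: x ahead of the robot, y to its left, z up, the work surface at z = 0. Lengths are in m, angles in rad, forces in N, time in s.
With the tool pointing down it reaches from about 0.375 to 0.9 m from the base axis. Payload 3.1 kg.
Tool frame: the origin (TCP) lies at the very end of the fingers, on their centre line; the grasp point (between the pads) lies 19 mm behind it; x points along the fingers, z is the direction in which the jaws open and shut, and the axes are right-handed (so a half turn about x gives the same grasp; the last joint's range is limited). The gripper opens to 85 mm and grips with 20 to 120 N. Pads are 22 mm wide; open, the fingers measure 114 mm over their backs; the gripper's body (76 mm by 85 mm) begins 54 mm behind the grasp point. The pads swing forward as they close: fully open they stand 13 mm farther back than shut.
Start: joints at [1.103, 0.527, 1.433, -0, 1.181, -0.178], TCP at [0.179, 0.599, 0.231] pointing down, gripper open.
Joint ranges: [-3.08, 3.08], [-0.75, 2.2], [0.22, 2.44], [-1.43, 4.57], [0, 2.65], [-2.85, 2.85]. Speed limits (rad/s): [2.79, 2.79, 3.14, 3.14, 3.14, 3.14].

### API

Orientations are given as a unit quaternion [x, y, z, w].
In Python, from station import manip, viewer, job gives the robot as it stands.
- The arm moves only by the tool move_arm, never from a script. Its argument "deltas" is one flat list of numbers, 7 for each row, row after row: the finger opening in mm, from 0 to 85.4, then the shift along the tool's x, y, z in mm, then the turn, a rotation vector about the tool's x, y, z in degrees. In form: [jaw, tx, ty, tz, rx, ry, rz, jaw, tx, ty, tz, rx, ry, rz, ...]. A call has 1 to 10 rows; each row shifts and turns the commanded pose from where the row before left it, along the tool's axes as they then stand; what a row does not reach is not made up. A row lasts 1/10 s, in which the tool goes at most 50 mm and 8.59 degrees, less where a joint would pass 70% of its speed; a pose out of reach is approached as far as the arm can. A call is refused whole if a number of a shift passes 50 or a number of a turn 8.59, either way. A call with a gripper value outside its range is refused whole. The fingers move at their own pace and stop on an object; "force" is the grip in N (left out, the last holds). Time passes only in rows, so rows that do not move let the fingers close. It gives the time, the measured TCP pose, the force and the opening at its end, in the units of the state.
- manip.sense(): the state, without advancing time (a new reading comes with each control period).
- viewer.snapshot(name): name is "scene" or "top" or "wrist"; returns a dict with "image" (480x640x3 uint8, red, green, blue), "depth" (480x640 float32, m along the optical axis (not along the pixel's ray), 0 where there is no reading), "fovy" (degrees; the focal length in pixels is half the picture's height over the tangent of half this angle, whatever the lens; pixels are square), "cx", "cy" (the principal point, pixels), "k1" (the pictures are not rectified: a ray, as slopes to the right and down, at radius r is drawn at 1 + k1 r^2 times it, then the intrinsics apply), "R" (3x3) and "t" (3): a world point X has camera coordinates R X + t. Camera axes: x right, y down, z forward; pixel columns grow to the right and rows downward; lengths in m; the calibration is good to about 2 mm. A picture is of the moment at which its call begins.
- job.sign_off(): hands the job in, once; it reports no verdict.
The state is a dict: "t": time; "q": joint angles; "qd": joint speeds; "tau": joint torques, N m; "tcp_pos": TCP position; "tool_rot": TCP orientation; "force": force on the tool from outside, world axes, zero at the start; "ft_torque": the same for the moment, N m; "finger_gap": opening from 0.0 (shut) to 1.0 (fully open).
Only numpy, scipy, OpenCV 4.12 (cv2) and the standard library are available. Lean on these libraries where they do the work, as an engineer would, in place of code of your own. Each camera call takes 0.05 s, during which the arm holds its last target.

### The job

Press the plunger of the Petri dish dispenser all the way in, once, so that a single dish slides out of its outlet, and let the plunger spring back. Then nudge that dish aside with the fingers until the whole of it lies flat on the square black marking pad; push it gently along the bench, without gripping, lifting or tipping it, and leave everything else on the bench where it stands.

Things in the scene. Friction and masses are not known exactly. Their poses are not given: they have to be found in the camera images.
- dispenser: Petri dish dispenser, fixed: upright clear acrylic magazine, 75 mm (x) by 89 mm (y), 70 mm high, open at the bottom, so its stack of four dishes stands on the bench. Origin: on the bench, mid-magazine. -x is the way dishes come out (18 mm high gap in the front wall, outer face at x = -36.5 mm); +x the plunger side. Behind it a guide block, 34 mm high, 72 mm wide, to x = +76 mm. 4 mm foot flanges to y = +-50 mm.
- plunger (a joint): How far the plunger is pressed in (m): 0 = out, at rest; 0.105 = fully in, at its stop; it slides level along the dispenser's -x. A damped spring returns it: 1.8 N at rest, 6.5 N fully in, plus about 1.5 N per 0.1 m/s of pressing speed. A full stroke brings the lowest dish's centre about 98 mm out from mid-magazine; the next dish drops only once the plunger is back out.
- plunger_face (a point): Middle of the flat round outer face of the black knob on the plunger's end (44 mm diameter, 16 mm thick, axis level, middle 26 mm and bottom 4 mm above the bench). At rest it is at x = +197 mm in the dispenser's frame, fully in at +92 mm. It is pressed towards the magazine.
- outlet (a point): Middle of the outlet gap, at the outer face of the magazine's front wall, 7.5 mm above the bench.
- dish_1: The lowest dish of the stack, the one to be dispensed: closed round Petri dish of cream-coloured agar with a clear lid, 60 mm diameter, 15 mm high, about 25 g. Origin: centre of its underside (on the bench, z = 0). z is its axis, up.
- dish_2: The second dish from the bottom, same kind and size, which must stay in the magazine. Origin: centre of its underside, at z = 15 mm at the start and on the bench after one dish has been dispensed.
- dish_3: The third dish from the bottom, same kind; it stays in the magazine. Origin: centre of its underside.
- dish_4: The top dish of the stack, same kind; it stays in the magazine. Origin: centre of its underside, 45 mm above the bench at the start.
- pad: The marking pad: a plain black square sheet, 130 x 130 mm, lying flush on the bench beside the outlet, on the dispenser's +y side (nearer the robot); fixed, with no edge to catch on. Origin: its centre; x and y run along its sides.
- bottle: Bystander: amber glass reagent bottle, 50 mm diameter, 105 mm high, standing beside the guide block. Origin: centre of its underside.
- jar: Bystander: clear specimen jar, 52 mm diameter, 68 mm high, standing between the pad and the robot, to one side. Origin: centre of its underside.
- used_dishes: Bystander: stack of three used Petri dishes, 60 mm diameter, 45 mm high, standing beyond the outlet. Origin: centre of its underside.
- marker: Bystander: marker pen lying on the bench past the pad, away from the magazine, 134 mm long along its x, 15 mm high. Origin: its middle, on the bench.
- tip_box: Bystander: closed pipette tip box 87 x 124 mm, 65 mm high, to the robot's right. Origin: centre of its underside.
- spatula: Bystander: steel spatula 170 mm long lying on the bench to the robot's left. Origin: its middle.

How it is judged:
On the way, in this order (a step that is already met when the one before it is completed fails the run):
1. the plunger is pressed fully in and the lowest dish is out of the magazine (value of joint plunger above 0.096 m and x of dish_1 in the frame of dispenser below -0.07 m).
2. the plunger has sprung back out and the next dish has dropped into its place (value of joint plunger below 0.006 m and height (world z) of dish_2 below 0.004 m), for 0.1 s.
At the end, for the whole second after the job is handed in: The dispensed dish lies flat, right way up and at rest on the bench, wholly on the black pad (its centre within 37 mm of the pad's centre along each of the pad's sides); the plunger is back out (within 6 mm) and the next dish stands at the bottom of the magazine (all of step 2 and x of dish_1 in the frame of pad between -0.037 and 0.037 m and y of dish_1 in the frame of pad between -0.037 and 0.037 m and height (world z) of dish_1 below 0.004 m and angle between dish_1's own z axis and vertical below 0.08 rad and linear speed of dish_1 below 0.01 m/s and horizontal distance between dish_2 and dispenser below 0.012 m); the robot touches nothing.
It fails at once if a second dish leaves the magazine, or the stack is disturbed (horizontal distance between any of dish_2, dish_3, dish_4 and dispenser above 0.02 m or height (world z) of dish_4 above 0.055 m).
It fails at once if the dispensed dish is lifted or tipped (height (world z) of dish_1 above 0.012 m or angle between dish_1's own z axis and vertical above 0.35 rad).
It fails at once if the dispensed dish is gripped or pressed hard by the fingers (over 12 N) (contact force between the fingers and dish_1 above 12 N).
It fails at once if a bystander is moved by more than 15 mm or knocked over (distance of any of bottle, jar, used_dishes, marker, tip_box, spatula from where it was at the start of the episode above 0.015 m or angle between any of bottle, jar, used_dishes's own z axis and vertical above 0.5 rad).
It also fails if it takes over 61 s, if anything falls off the work surface, if the arm or the gripper's body presses on something with over 40 N, if the wrist force passes 120 N, or if a joint passes its speed limit or range.

## Working session

There is one attempt and no reset: what is moved stays moved. The work goes in short steps, Python scripts to look and compute and a tool call to move; the robot and the scene stay as the last step left them, time stands still between calls to the robot, and variables do not carry over. Pictures are saved under pics/ and viewed, and the job is handed in when it is done.

Besides the shell and the picture viewer there is one more tool, called after "Emit:" as a command line: name --argument value ..., lists and objects as JSON in quotes. move_arm: Moves the arm, as the interface text tells. Its arguments: {"type":"object","properties":{"deltas":{"type":"array"},"force":{"type":"number"}},"required":["deltas"]}

```bash
mkdir -p pics; ls
python3 - <<'E'
from station import manip, viewer
import cv2,numpy as np
s=manip.sense();print(s)
for n in ["scene","top","wrist"]:
    d=viewer.snapshot(n);np.savez(f"pics/{n}0.npz",**d)
    cv2.imwrite(f"pics/{n}0.png",d["image"][:,:,::-1]);print(n,d["fovy"],d["cx"],d["cy"],d["k1"],d["R"],d["t"])
E
```

```text
pics
{'t': 0.0, 'q': array([ 1.10250908e+00,  5.28461080e-01,  1.43390463e+00, -4.39023916e-06,
        1.18140764e+00, -1.78529648e-01]), 'qd': array([ 4.77162385e-04, -2.18216071e-05,  2.42721408e-04, -8.14629448e-04,
        2.10499900e-03,  1.37291302e-05]), 'tau': array([-4.06972449e-04, -4.42363715e+01, -1.78023380e+01, -1.79416847e-04,
        8.45680333e-03,  2.76744413e-05]), 'tcp_pos': array([0.17823558, 0.59829594, 0.23033601]), 'tool_rot': array([-0.42292062,  0.56763679,  0.42223074,  0.56625774]), 'force': array([-0.34530813, -0.47168632, -0.08784422]), 'ft_torque': array([0.01726374, 0.02438514, 0.0359023 ]), 'finger_gap': 0.9984226544969855}
scene 52.05927519134872 313.13007591358394 246.70955009538287 0.023826969104184404 [[-0.82501494  0.56499593  0.01139961]
 [ 0.39717339  0.59407201 -0.69952251]
 [-0.40199956 -0.5725889  -0.71451964]] [ 0.46708538 -0.14069451  1.33509769]
top 55.92816650851719 316.2261572631361 235.53718183263882 -0.06992513078564438 [[-0.01923828 -0.99980368  0.00474211]
 [-0.99098035  0.01843895 -0.13273261]
 [ 0.13261911 -0.00725288 -0.99114054]] [-0.05926874  0.54998367  1.21610854]
wrist 61.78361139422482 321.0105470516984 244.63400975253316 0.020824140907063554 [[ 0.28528156  0.95844228 -0.00168003]
 [ 0.91488263 -0.2717927   0.29852721]
 [ 0.28566448 -0.08670134 -0.95439964]] [-0.6249388  -0.03790823  0.38063952]
```

View pics/top0.png

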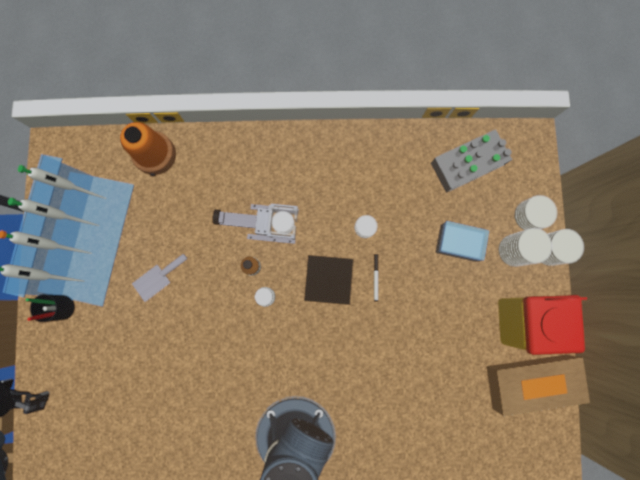

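View pics/scene0.png

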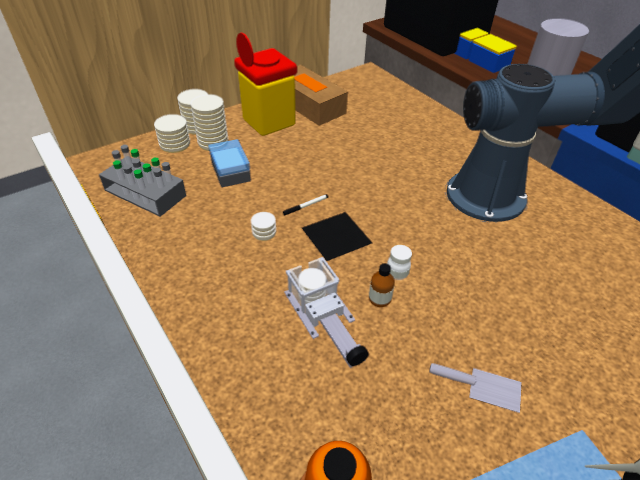

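The top view shows the knob at (217,217), the magazine at (282,222), the outlet facing right and the pad at (329,280). The used dishes are at (366,226), the marker at (376,277), the bottle at (250,266) and the jar at (264,297). Next I measure these.

```bash
cat > h.py <<'E'
import numpy as np,cv2
def K(d):
    f=240/np.tan(np.radians(d["fovy"])/2); return f
def ray(d,uv):
    f=K(d);uv=np.atleast_2d(uv).astype(float)
    cam=np.array([[f,0,float(d["cx"])],[0,f,float(d["cy"])],[0,0,1]])
    n=cv2.undistortPoints(uv.reshape(-1,1,2),cam,np.array([float(d["k1"]),0,0,0])).reshape(-1,2)
    v=np.c_[n,np.ones(len(n))]@d["R"]; o=-d["R"].T@d["t"]
    return o,v
def plane(d,uv,z):
    o,v=ray(d,uv); return o+v*((z-o[2])/v[:,2])[:,None]
def proj(d,X):
    X=np.atleast_2d(X); c=X@d["R"].T+d["t"]; n=c[:,:2]/c[:,2:]; r2=(n**2).sum(1,keepdims=True)
    return n*(1+d["k1"]*r2)*K(d)+[float(d["cx"]),float(d["cy"])]
def snap(n,tag):
    from station import viewer
    d=viewer.snapshot(n);np.savez(f"pics/{n}{tag}.npz",**d);cv2.imwrite(f"pics/{n}{tag}.png",d["image"][:,:,::-1]);return d
def load(f): return dict(np.load(f))
E
python3 - <<'E'
from h import *
d=load("pics/top0.npz");im=d["image"][:,:,::-1]
c=im[190:315,200:400];cv2.imwrite("pics/topc.png",cv2.resize(c,None,fx=4,fy=4,interpolation=cv2.INTER_CUBIC))
s=load("pics/scene0.npz");im=s["image"][:,:,::-1]
c=im[190:370,240:440];cv2.imwrite("pics/scenec.png",cv2.resize(c,None,fx=3.3,fy=3.3,interpolation=cv2.INTER_CUBIC))
for n,dd in(("top",d),("scene",s)):
    m=(dd["image"].max(2)<45).astype(np.uint8)
    k,l,st,ce=cv2.connectedComponentsWithStats(m)
    for i in range(1,k):
        if st[i,4]>60: 
            print(n,st[i],ce[i],plane(dd,ce[i],0)[0])
            if 1000<st[i,4]<4000:
                cn=cv2.findContours((l==i).astype(np.uint8),0,2)[0][0]
                bx=cv2.boxPoints(cv2.minAreaRect(cn)); print(bx,plane(dd,bx,0))
E
```

```text
top [125 128  15  14 155] [132.33548387 134.26451613] [0.86872107 0.4728157  0.        ]
top [ 37 295  37  26 468] [ 59.19871795 306.71581197] [0.36208406 0.66872498 0.        ]
top [ 31 303  19  12 147] [ 37.68027211 308.10884354] [0.35845551 0.73342186 0.        ]
top [  0 380  21  36 445] [  6.99775281 397.43595506] [0.10649065 0.81651024 0.        ]
top [ 29 395  19  17 129] [ 37.65891473 402.17054264] [0.09488457 0.72358957 0.        ]
top [  0 446   7  34 153] [  2.13071895 463.4379085 ] [-0.07762996  0.82743397  0.        ]
scene [ 384    0  114   56 4346] [438.08697653  20.56051542] [-7.40712326e-01 -9.38029977e-01 -1.11022302e-16]
scene [606  39  34  52 917] [623.92366412  66.49945474] [-1.00930034 -0.23012022  0.        ]
scene [463  83  48  48 900] [477.83555556 111.71777778] [-0.3084914  -0.31045735  0.        ]
scene [ 537   83  103   69 2254] [612.06521739 120.66503993] [-0.6255225  -0.03052412  0.        ]
[[535.33203  122.637726]
 [639.        83.      ]
 [660.4083   138.99094 ]
 [556.74036  178.62866 ]] [[-0.41123485 -0.16076575  0.        ]
 [-0.93436886 -0.12543209
[... 259 characters left out ...]
7e-01 -9.66296723e-02 -1.11022302e-16]
[[302.4588  227.59279]
 [356.80414 206.69072]
 [370.74744 242.94328]
 [316.4021  263.84534]] [[ 4.83889613e-01 -1.67646894e-01  1.11022302e-16]
 [ 3.20593365e-01 -1.54951462e-01  0.00000000e+00]
 [ 3.75271978e-01 -2.95521679e-02  0.00000000e+00]
 [ 5.24958018e-01 -4.65941693e-02  1.11022302e-16]]
scene [379 264  11  12 110] [384.24545455 269.60909091] [0.40445127 0.0558427  0.        ]
scene [347 346  21  20 288] [356.80555556 355.64236111] [0.59873315 0.20137824 0.        ]
scene [324 448  32  32 853] [339.20398593 464.35756155] [0.75298299 0.35054659 0.        ]
scene [623 472  17   8 115] [630.9826087  476.00869565] [0.36213491 0.6343162  0.        ]
```

View pics/topc.png

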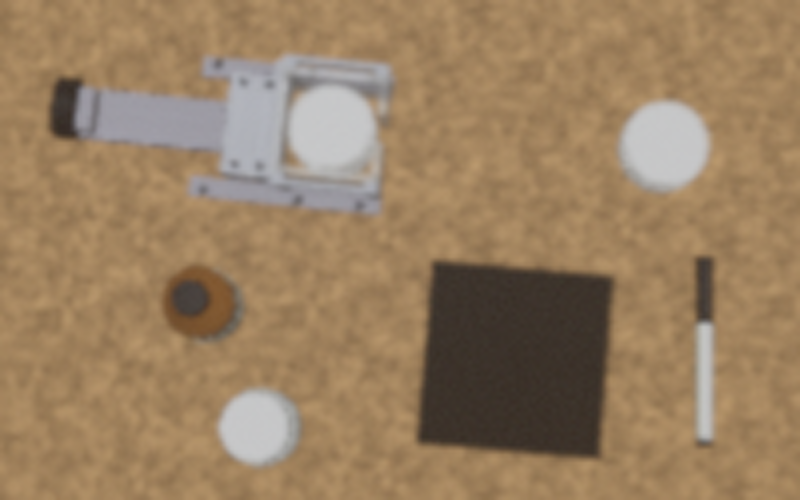

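View pics/scenec.png

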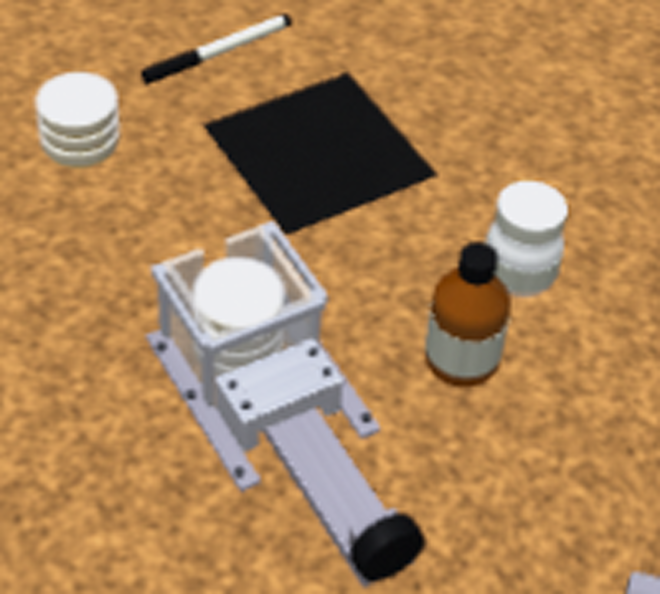

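Run:
```python
from h import *
d=load("pics/top0.npz");s=load("pics/scene0.npz")
def c(p): return np.array([200,190])+(np.atleast_2d(p)+.5)/4-.5
def cs(p): return np.array([240,190])+(np.atleast_2d(p)+.5)/3.3-.5
P=lambda n,p,z:print(n,plane(d,c(p),z).round(4).tolist())
S=lambda n,p,z:print(n,"S",plane(s,cs(p),z).round(4).tolist())
P("pad",[(433,262),(612,276),(599,457),(418,440)],0); S("pad",[(205,126),(348,73),(435,174),(289,233)],0)
P("dish4",(332,127),.06);S("dish4",(238,296),.06)
P("used",(664,145),.045);S("used",(77,101),.045)
P("bottle",(190,298),.105);S("bottle",(479,256),.105);P("jar",(258,427),.068);S("jar",(531,206),.068)
P("marker",[(705,260),(705,443)],.0075)
P("knob outer edge top",[(54,107)],.04);P("knob extents",[(66,80),(66,137)],.026)
S("knobface",[(397,550)],.026)
S("flange",[(148,337),(248,487),(378,430)],.004)
P("flange",[(203,65),(189,187),(380,212),(380,205)],.004)
P("magtop",[(285,55),(391,66),(380,191),(272,182)],.07)
S("magtop",[(152,269),(275,226),(326,298),(208,347)],.07)
```

```text
pad [[0.4981, -0.0452, 0.0], [0.4857, -0.1719, 0.0], [0.3587, -0.1591, 0.0], [0.373, -0.0325, 0.0]]
pad S [[0.4858, -0.1679, 0.0], [0.3584, -0.156, 0.0], [0.3726, -0.0301, 0.0], [0.4972, -0.0418, 0.0]]
dish4 [[0.5864, 0.0215, 0.06]]
dish4 S [[0.5903, 0.0289, 0.06]]
used [[0.5721, -0.2067, 0.045]]
used S [[0.5751, -0.2022, 0.045]]
bottle [[0.468, 0.1119, 0.105]]
bottle S [[0.4701, 0.1167, 0.105]]
jar [[0.384, 0.0722, 0.068]]
jar S [[0.3867, 0.0783, 0.068]]
marker [[0.4951, -0.2374, 0.0075], [0.3669, -0.2329, 0.0075]]
knob outer edge top [[0.6076, 0.2167, 0.04]]
knob extents [[0.6293, 0.2116, 0.026], [0.5885, 0.2111, 0.026]]
knobface S [[0.6062, 0.2177, 0.026]]
flange S [[0.6331, -0.0142, 0.004], [0.6451, 0.1212, 0.004], [0.5519, 0.132, 0.004]]
flange [[0.6426, 0.1176, 0.004], [0.5544, 0.1275, 0.004], [0.534, -0.0082, 0.004], [0.539, -0.0083, 0.004]]
magtop [[0.635, 0.0524, 0.07], [0.626, -0.0197, 0.07], [0.5404, -0.0111, 0.07], [0.5479, 0.0617, 0.07]]
magtop S [[0.6282, -0.0136, 0.07], [0.5408, -0.0005, 0.07], [0.5499, 0.0683, 0.07], [0.6337, 0.0597, 0.07]]
```

```bash
cat >> h.py <<'E'
from scipy.spatial.transform import Rotation as Rn
def goto(target_xyz, jawdir_deg=None):
    """delta in tool axes (mm) for current pose; yaw rotation about tool x to bring jaw to given world angle (mod 180), and residual tilt"""
    from station import manip
    s=manip.sense();R=Rn.from_quat(s["tool_rot"]).as_matrix()
    print("t",round(s["t"],2),"tcp",s["tcp_pos"].round(4),"F",s["force"].round(2),"gap",round(s["finger_gap"],3),"q",s["q"].round(2))
    print("axes x",R[:,0].round(3),"y",R[:,1].round(3),"z",R[:,2].round(3))
    if target_xyz is not None:
        print("shift mm", (R.T@(np.array(target_xyz)-s["tcp_pos"])*1000).round(1))
    if jawdir_deg is not None:
        a=np.radians(jawdir_deg);best=None
        for sg in(1,-1):
            z=sg*np.array([np.cos(a),np.sin(a),0]);x=np.array([0,0,-1.]);y=np.cross(z,x)
            G=np.c_[x,y,z]; rv=np.degrees(Rn.from_matrix(R.T@G).as_rotvec()); print("rotvec",rv.round(2))
            if target_xyz is not None: print("   shift in goal axes",(G.T@(np.array(target_xyz)-s["tcp_pos"])*1000).round(1))
E
python3 - <<'E'
from h import *
c=np.array([.5875,.0225]);xd=np.array([.103,.9947])
face=c+.197*xd; pre=face+.045*xd
print(face,pre)
goto([*pre,.10],-5.9)
E
```

```text
[0.607791  0.2184559] [0.612426  0.2632174]
t 0.15 tcp [0.1783 0.5985 0.2305] F [ 0.77  0.54 -0.03] gap 1.0 q [ 1.1   0.53  1.43  0.    1.18 -0.18]
axes x [-0.001 -0.002 -1.   ] y [-0.958  0.286  0.   ] z [ 0.286  0.958 -0.002]
shift mm [ 130.7 -511.9 -197. ]
rotvec [ 7.93e+01 -9.00e-02  5.00e-02]
   shift in goal axes [ 130.5 -288.8  466.3]
rotvec [-1.007e+02 -5.000e-02 -1.000e-01]
   shift in goal axes [ 130.5  288.8 -466.3]
```

Emit:
move_arm --deltas '[0, 0, 0, 0, 7.93, 0, 0, 0, 0, 0, 0, 7.93, 0, 0, 0, 0, 0, 0, 7.93, 0, 0, 0, 0, 0, 0, 7.93, 0, 0, 0, 0, 0, 0, 7.93, 0, 0, 0, 0, 0, 0, 7.93, 0, 0, 0, 0, 0, 0, 7.93, 0, 0, 0, 0, 0, 0, 7.93, 0, 0, 0, 0, 0, 0, 7.93, 0, 0, 0, 0, 0, 0, 7.93, 0, 0]'

```text
t: 1.15
tcp_pos: [0.1784, 0.5986, 0.2309]
tool_rot: [0.038, 0.706, -0.039, 0.706]
force: [-0.4, 0.0, 0.7]
finger_gap: 0.002
```

Emit:
move_arm --deltas '[0, 0, -24, 38, 0, 0, 0, 0, 0, -24, 38, 0, 0, 0, 0, 0, -24, 38, 0, 0, 0, 0, 0, -24, 38, 0, 0, 0, 0, 0, -24, 38, 0, 0, 0, 0, 0, -24, 38, 0, 0, 0, 0, 0, -24, 38, 0, 0, 0, 0, 0, -24, 38, 0, 0, 0, 0, 0, -24, 38, 0, 0, 0, 0, 0, -24, 38, 0, 0, 0]'

```text
t: 2.15
tcp_pos: [0.5329, 0.3197, 0.231]
tool_rot: [0.036, 0.706, -0.037, 0.706]
force: [0.4, 1.0, 0.6]
finger_gap: -0.001
```

Run:
```python
from h import *
goto([.6124,.2632,.10],-5.9)
```

```text
t 2.15 tcp [0.5329 0.3197 0.231 ] F [0.37 0.99 0.57] gap -0.001 q [0.36 0.52 1.44 0.   1.18 0.46]
axes x [-0.001 -0.    -1.   ] y [ 0.103  0.995 -0.   ] z [ 0.995 -0.103 -0.001]
shift mm [131. -48.  85.]
rotvec [-0.01 -0.04  0.01]
   shift in goal axes [131.  -48.   84.9]
rotvec [1.7999e+02 2.0000e-02 6.0000e-02]
   shift in goal axes [131.   48.  -84.9]
```

Emit:
move_arm --deltas '[0, 0, -24, 43, 0, 0, 0, 0, 0, -24, 43, 0, 0, 0, 0, 30, 0, 0, 0, 0, 0, 0, 30, 0, 0, 0, 0, 0, 0, 30, 0, 0, 0, 0, 0, 0, 30, 0, 0, 0, 0, 0, 0, 0, 0, 0, 0, 0, 0, 0, 0, 0, 0, 0, 0]'

```text
invalid input at $.deltas: expected a multiple of 7 numbers
```

Run:
```python
from h import *
d=snap("wrist","1");s=snap("scene","1");t=snap("top","1")
cv2.imwrite("pics/w1.png",np.hstack([cv2.resize(d["image"][:,:,::-1],(400,300)),cv2.resize(s["image"][220:400,260:500,::-1],(400,300))]))
goto([.6124,.2632,.012],-5.9)
```

```text
t 2.3 tcp [0.5341 0.319  0.2308] F [-1.11  0.35  0.58] gap -0.0 q [ 0.36  0.52  1.44 -0.    1.18  0.47]
axes x [ 0. -0. -1.] y [ 0.108  0.994 -0.   ] z [ 0.994 -0.108  0.   ]
shift mm [218.8 -47.   83.8]
rotvec [-0.27  0.01  0.  ]
   shift in goal axes [218.8 -47.4  83.6]
rotvec [ 1.7973e+02  1.0000e-02 -1.0000e-02]
   shift in goal axes [218.8  47.4 -83.6]
```

View pics/w1.png

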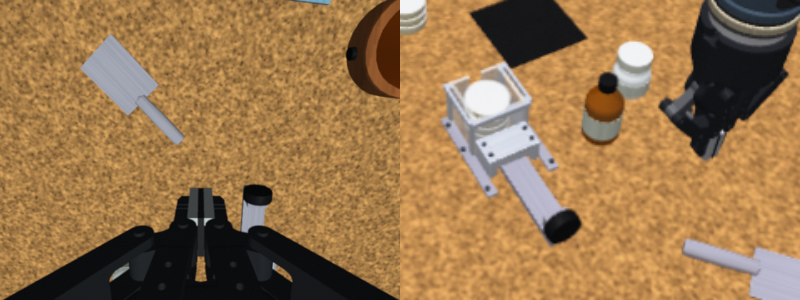

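The wrist view shows the shut fingers at (200,210) with the knob to their right at (257,195). The scene view shows the gripper still short of the knob. The refused call had a miscounted row, so I'm sending it again.

Emit:
move_arm --deltas '[0, 0, -24, 42, 0, 0, 0, 0, 0, -23, 42, 0, 0, 0, 0, 30, 0, 0, 0, 0, 0, 0, 30, 0, 0, 0, 0, 0, 0, 30, 0, 0, 0, 0, 0, 0, 30, 0, 0, 0, 0, 0, 0, 0, 0, 0, 0, 0, 0]'

```text
t: 3.0
tcp_pos: [0.6056, 0.2659, 0.1065]
tool_rot: [0.035, 0.71, -0.037, 0.702]
force: [-0.0, -1.0, 0.9]
finger_gap: -0.0
```

Run:
```python
from h import *
d=snap("wrist","2");s=snap("scene","2")
cv2.imwrite("pics/w2.png",np.hstack([cv2.resize(d["image"][:,:,::-1],(400,300)),cv2.resize(s["image"][220:400,260:500,::-1],(400,300))]))
goto([.6124,.2632,.012],-5.9)
```

```text
t 3.1 tcp [0.6095 0.2667 0.1111] F [-0.36  0.74  0.52] gap -0.002 q [0.24 0.72 1.42 0.   1.   0.35]
axes x [-0.002 -0.    -1.   ] y [ 0.102  0.995 -0.   ] z [ 0.995 -0.102 -0.002]
shift mm [99.1 -3.1  3.4]
rotvec [ 0.07 -0.1   0.02]
   shift in goal axes [99.1 -3.2  3.2]
rotvec [-1.7993e+02 -3.0000e-02 -1.5000e-01]
   shift in goal axes [99.1  3.2 -3.2]
```

View pics/w2.png

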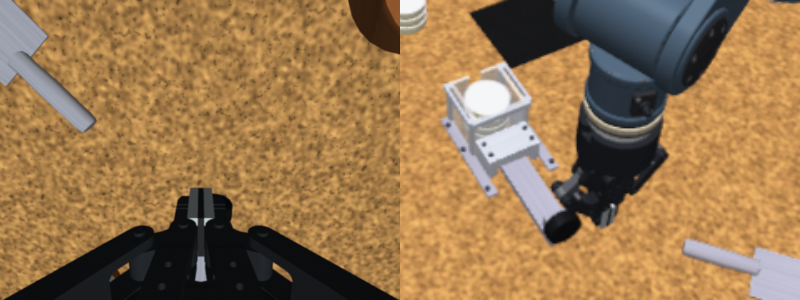

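Emit:
move_arm --deltas '[0, 25, 0, 1.5, 0, 0, 0, 0, 25, 0, 1.5, 0, 0, 0, 0, 25, 0, 0, 0, 0, 0, 0, 12, 0, 0, 0, 0, 0, 0, 9, 0, 0, 0, 0, 0, 0, 0, 0, 0, 0, 0, 0]'

```text
t: 3.7
tcp_pos: [0.6136, 0.2657, 0.0155]
tool_rot: [0.036, 0.706, -0.036, 0.706]
force: [1.1, -0.2, -0.3]
finger_gap: -0.001
```

Run:
```python
from h import *
d=snap("top","3");s=snap("scene","3")
cv2.imwrite("pics/w3.png",np.hstack([cv2.resize(d["image"][180:300,180:340,::-1],(400,300)),cv2.resize(s["image"][260:400,300:480,::-1],(400,300))]))
goto([.6124,.2632,.012],-5.9)
```

```text
t 3.8 tcp [0.6145 0.2658 0.0166] F [ 0.51 -0.11  0.2 ] gap -0.002 q [0.24 0.86 1.45 0.   0.84 0.34]
axes x [ 0.002  0.001 -1.   ] y [0.103 0.995 0.001] z [ 0.995 -0.103  0.002]
shift mm [ 4.6 -2.8 -1.8]
rotvec [ 0.    0.12 -0.04]
   shift in goal axes [ 4.6 -2.8 -1.8]
rotvec [-1.8e+02  7.0e-02  1.8e-01]
   shift in goal axes [4.6 2.8 1.8]
```

View pics/w3.png

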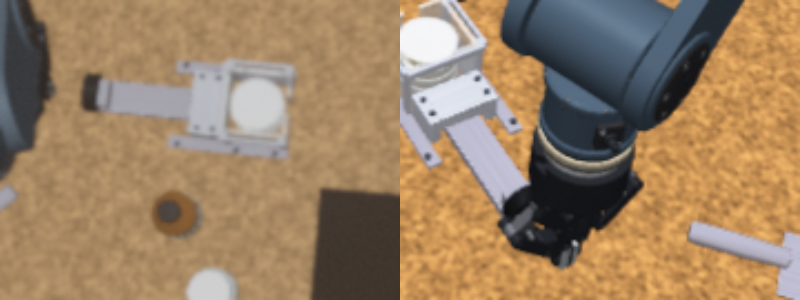

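Emit:
move_arm --deltas '[0, 1, -10, -1, 0, 0, 0, 0, 1, -10, -1, 0, 0, 0, 0, 0, -8, 0, 0, 0, 0, 0, 0, -4, 0, 0, 0, 0, 0, 0, -3, 0, 0, 0, 0, 0, 0, -3, 0, 0, 0, 0]'

```text
t: 4.4
tcp_pos: [0.6077, 0.228, 0.0135]
tool_rot: [0.037, 0.706, -0.036, 0.706]
force: [-1.0, 2.9, 0.6]
finger_gap: 0.002
```

Emit:
move_arm --deltas '[0, 0, -5, 0, 0, 0, 0, 0, 0, -5, 0, 0, 0, 0, 0, 0, -5, 0, 0, 0, 0]'

```text
t: 4.7
tcp_pos: [0.606, 0.2132, 0.0135]
tool_rot: [0.037, 0.706, -0.036, 0.706]
force: [-1.9, 4.8, 1.7]
finger_gap: 0.001
```

Run:
```python
from h import *
d=snap("top","4")
cv2.imwrite("pics/w4.png",np.hstack([cv2.resize(d["image"][180:300,180:340,::-1],(800,600))]))
goto(None,-5.9)
```

```text
t 4.75 tcp [0.6059 0.2123 0.0135] F [-1.24  3.46  1.79] gap -0.0 q [0.16 0.84 1.52 0.   0.78 0.27]
axes x [-0.  0. -1.] y [ 0.103  0.995 -0.   ] z [ 0.995 -0.103 -0.   ]
rotvec [-0.02 -0.02  0.  ]
rotvec [1.7998e+02 0.0000e+00 3.0000e-02]
```

View pics/w4.png

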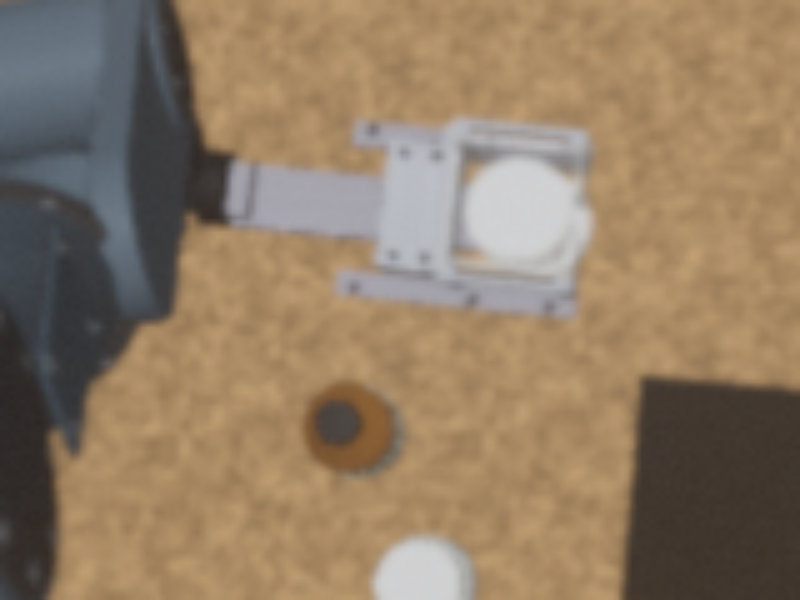

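The finger is on the knob and the lowest dish is starting to show at the outlet, at (580,225) in the crop. I'll keep pressing.

Emit:
move_arm --deltas '[0, 0, -8, 0, 0, 0, 0, 0, 0, -8, 0, 0, 0, 0, 0, 0, -8, 0, 0, 0, 0, 0, 0, -8, 0, 0, 0, 0, 0, 0, -8, 0, 0, 0, 0, 0, 0, -8, 0, 0, 0, 0, 0, 0, -8, 0, 0, 0, 0, 0, 0, -8, 0, 0, 0, 0]'

```text
t: 5.55
tcp_pos: [0.5986, 0.15, 0.0134]
tool_rot: [0.037, 0.707, -0.036, 0.706]
force: [-1.9, 7.5, 2.7]
finger_gap: 0.002
```

Emit:
move_arm --deltas '[0, 0, -5, 0, 0, 0, 0, 0, 0, -5, 0, 0, 0, 0, 0, 0, -4, 0, 0, 0, 0]'

```text
t: 5.85
tcp_pos: [0.5969, 0.1362, 0.0134]
tool_rot: [0.037, 0.707, -0.036, 0.705]
force: [-2.4, 8.1, 4.0]
finger_gap: -0.002
```

Run:
```python
from h import *
d=snap("top","5")
cv2.imwrite("pics/w5.png",np.hstack([cv2.resize(d["image"][180:300,210:370,::-1],(800,600))]))
goto(None,-5.9)
```

```text
t 5.9 tcp [0.5969 0.1356 0.0134] F [-2.74  5.67  3.57] gap -0.005 q [0.04 0.81 1.6  0.   0.73 0.14]
axes x [-0.002  0.001 -1.   ] y [0.104 0.995 0.001] z [ 0.995 -0.104 -0.002]
rotvec [-0.06 -0.13 -0.05]
rotvec [ 1.7994e+02 -8.0000e-02  2.1000e-01]
```

View pics/w5.png

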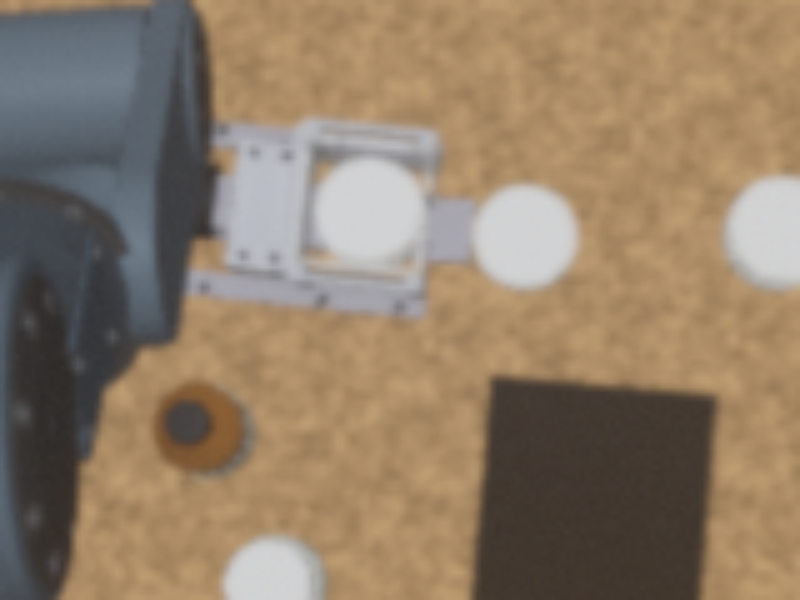

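The dish is out at (525,237) in the crop, with about 10 mm of stroke left.

Emit:
move_arm --deltas '[0, 0, -3, 0, 0, 0, 0, 0, 0, -3, 0, 0, 0, 0, 0, 0, -2, 0, 0, 0, 0]'

```text
t: 6.2
tcp_pos: [0.596, 0.1283, 0.0134]
tool_rot: [0.037, 0.707, -0.036, 0.705]
force: [-2.6, 7.5, 3.4]
finger_gap: 0.001
```

Emit:
move_arm --deltas '[0, 0, -1.5, 0, 0, 0, 0, 0, 0, 0, 0, 0, 0, 0]'

```text
t: 6.4
tcp_pos: [0.5958, 0.1271, 0.0134]
tool_rot: [0.037, 0.707, -0.036, 0.705]
force: [-0.5, 7.1, 2.5]
finger_gap: -0.002
```

Emit:
move_arm --deltas '[0, 0, -1.5, 0, 0, 0, 0, 0, 0, 0, 0, 0, 0, 0]'

```text
t: 6.6
tcp_pos: [0.5959, 0.127, 0.0134]
tool_rot: [0.038, 0.707, -0.036, 0.706]
force: [-1.6, 12.9, 2.9]
finger_gap: -0.002
```

The TCP has stopped moving and the force has risen to 13 N, so the plunger is at its stop. Now I release it.

Emit:
move_arm --deltas '[0, 0, 6, 0, 0, 0, 0, 0, 0, 10, 0, 0, 0, 0, 0, 0, 12, 0, 0, 0, 0, 0, 0, 12, 0, 0, 0, 0, 0, 0, 12, 0, 0, 0, 0, 0, 0, 12, 0, 0, 0, 0, 0, 0, 12, 0, 0, 0, 0, 0, 0, 12, 0, 0, 0, 0, 0, 0, 12, 0, 0, 0, 0, 0, 0, 12, 0, 0, 0, 0]'

```text
t: 7.6
tcp_pos: [0.6089, 0.2364, 0.0133]
tool_rot: [0.036, 0.706, -0.036, 0.706]
force: [-0.4, -0.1, -0.2]
finger_gap: 0.0
```

Emit:
move_arm --deltas '[0, 0, 15, 0, 0, 0, 0, 0, 0, 15, 0, 0, 0, 0, 0, -20, 0, 0, 0, 0, 0, 0, -40, 0, 0, 0, 0, 0, 0, -40, 0, 0, 0, 0, 0, 0, -40, 0, 0, 0, 0, 0]'

```text
t: 8.2
tcp_pos: [0.6113, 0.2664, 0.1545]
tool_rot: [0.036, 0.706, -0.036, 0.706]
force: [0.9, 0.3, -1.1]
finger_gap: -0.003
```

Run:
```python
from h import *
d=snap("top","6");s=snap("scene","6")
cv2.imwrite("pics/w6.png",np.hstack([cv2.resize(d["image"][180:300,210:370,::-1],(400,300)),cv2.resize(s["image"][190:370,240:480,::-1],(400,300))]))
m=((d["image"].min(2)>175)).astype(np.uint8);k,l,st,ce=cv2.connectedComponentsWithStats(m)
for i in range(1,k):
    if 100<st[i,4]<1000 and 200<ce[i][0]<400 and 180<ce[i][1]<320: print(st[i],ce[i],plane(d,ce[i],.015).round(4))
m=((s["image"].min(2)>175)).astype(np.uint8);k,l,st,ce=cv2.connectedComponentsWithStats(m)
for i in range(1,k):
    if 100<st[i,4]<3000 and 200<ce[i][0]<400 and 180<ce[i][1]<320: print("S",st[i],ce[i],plane(s,ce[i],.015).round(4))
goto([.62,-.068,.12],90)
```

```text
[256 204  18  31 318] [263.57861635 219.88993711] [[0.5992 0.0785 0.015 ]]
[272 212  21  22 359] [282.1086351  222.74651811] [[0.59   0.0261 0.015 ]]
[356 216  21  21 355] [365.91549296 225.74084507] [[ 0.5771 -0.2111  0.015 ]]
[308 218  20  20 319] [317.67398119 227.23197492] [[ 0.5753 -0.0744  0.015 ]]
[255 288  17  18 242] [263.38842975 296.26446281] [[0.3844 0.08   0.015 ]]
S [251 212  25  21 369] [262.60704607 220.75609756] [[ 0.5618 -0.2305  0.015 ]]
S [ 280  253   59   42 1093] [305.69716377 273.30375114] [[ 0.5695 -0.0251  0.015 ]]
S [289 293  29  44 225] [302.58222222 314.96      ] [[0.6393 0.0675 0.015 ]]
S [305 293  39  25 495] [323.7010101  304.58181818] [[0.5869 0.0699 0.015 ]]
t 8.3 tcp [0.6159 0.2676 0.1604] F [-0.03  0.09  0.35] gap -0.001 q [ 0.24  0.66  1.38 -0.    1.08  0.35]
axes x [ 0.013  0.003 -1.   ] y [0.102 0.995 0.005] z [ 0.995 -0.102  0.013]
shift mm [  39.3 -333.6   37.9]
rotvec [-95.88   0.78   0.42]
   shift in goal axes [  40.4   -4.1 -335.6]
rotvec [84.12  0.41 -0.76]
   shift in goal axes [ 40.4   4.1 335.6]
```

View pics/w6.png

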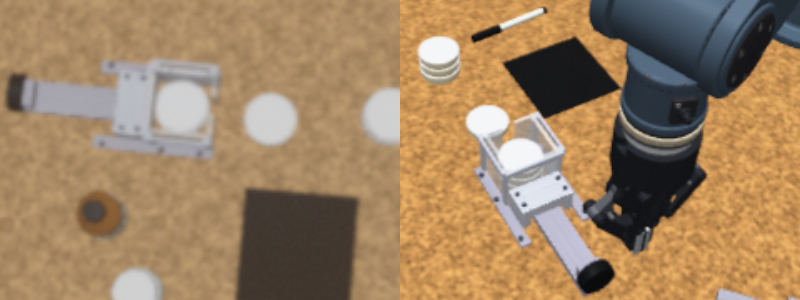

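The plunger is out at rest and one dish stands free at about (0.576,-0.073), at (270,118) in the left crop. Now I turn the tool and go round behind the dish.

Emit:
move_arm --deltas '[0, 0, 0, 0, 7.86, 0, 0, 0, 0, 0, 0, 7.86, 0, 0, 0, 0, 0, 0, 7.86, 0, 0, 0, 0, 0, 0, 7.86, 0, 0, 0, 0, 0, 0, 7.86, 0, 0, 0, 0, 0, 0, 7.86, 0, 0, 0, 0, 0, 0, 7.86, 0, 0, 0, 0, 0, 0, 7.86, 0, 0, 0, 0, 0, 0, 7.86, 0, 0, 0, 0, 0, 0, 7.86, 0, 0]'

```text
t: 9.3
tcp_pos: [0.611, 0.2661, 0.1524]
tool_rot: [0.476, 0.522, -0.477, 0.522]
force: [0.2, -0.2, 1.2]
finger_gap: 0.001
```

Run:
```python
from h import *
goto([.634,-.068,.16],-84.5)
```

```text
t 9.3 tcp [0.611  0.2661 0.1524] F [ 0.21 -0.18  1.18] gap 0.001 q [ 0.24  0.67  1.39 -0.    1.08  1.72]
axes x [-0.001 -0.    -1.   ] y [ 0.996  0.09  -0.002] z [ 0.09  -0.996  0.   ]
shift mm [ -7.5  -7.3 334.8]
rotvec [-0.32  0.02  0.09]
   shift in goal axes [ -7.6  -9.1 334.7]
rotvec [ 1.7968e+02  1.4000e-01 -3.0000e-02]
   shift in goal axes [  -7.6    9.1 -334.7]
```

Emit:
move_arm --deltas '[26, -2, -1, 40, 0, 0, 0, 26, -2, -1, 40, 0, 0, 0, 26, -2, -1, 40, 0, 0, 0, 26, -2, -1, 40, 0, 0, 0, 26, 0, -1, 40, 0, 0, 0, 26, 0, -1, 40, 0, 0, 0, 26, 0, -1, 40, 0, 0, 0, 26, 0, -1, 40, 0, 0, 0, 26, 0, 0, 14, 0, 0, 0, 26, 0, 0, 0, 0, 0, 0]'

```text
t: 10.3
tcp_pos: [0.6358, -0.0693, 0.1607]
tool_rot: [0.476, 0.523, -0.476, 0.522]
force: [0.2, 0.2, -0.2]
finger_gap: 0.304
```

Run:
```python
from h import *
s=snap("scene","7");d=snap("wrist","7")
cv2.imwrite("pics/w7.png",np.hstack([cv2.resize(d["image"][:,:,::-1],(400,300)),cv2.resize(s["image"][160:370,220:500,::-1],(400,300))]))
goto([.634,-.068,.04],-84.5)
```

```text
t 10.4 tcp [ 0.6351 -0.0663  0.1607] F [ 0.11 -0.    0.23] gap 0.301 q [-0.28  0.63  1.46  0.    1.06  1.2 ]
axes x [-0.001  0.001 -1.   ] y [ 0.995  0.096 -0.001] z [ 0.096 -0.995 -0.001]
shift mm [120.7  -1.1   1.7]
rotvec [-0.   -0.08  0.08]
   shift in goal axes [120.7  -1.3   1.5]
rotvec [1.8e+02 1.2e-01 1.3e-01]
   shift in goal axes [120.7   1.3  -1.5]
```

View pics/w7.png

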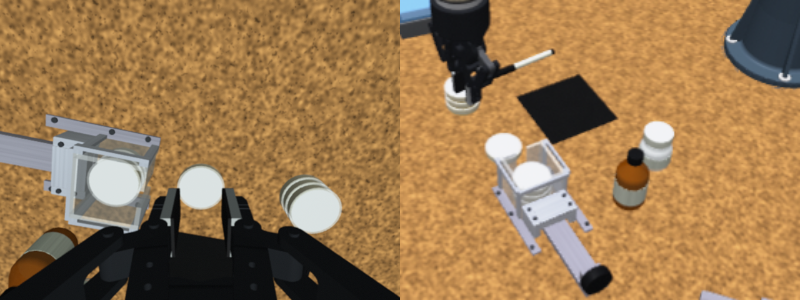

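Run:
```python
from h import *
d=load("pics/wrist7.npz")
m=(d["image"].min(2)>170).astype(np.uint8);k,l,st,ce=cv2.connectedComponentsWithStats(m)
for i in range(1,k):
    if st[i,4]>800: print(st[i],ce[i],plane(d,ce[i],.015).round(4), plane(d,ce[i],.06).round(4))
# dish top: upper arc bounds
uv=[[320,265],[284,300],[358,300]]; print(plane(d,uv,.015).round(4)); print(proj(d,[[.576,-.073,.015],[.606,-.073,.015]]))
```

```text
[   82   219   156   152 10469] [153.35227815 287.48562422] [[0.5729 0.0593 0.015 ]] [[0.5944 0.0408 0.06  ]]
[ 284  267   74   68 3848] [320.97661123 299.92489605] [[ 0.5746 -0.0717  0.015 ]] [[ 0.5959 -0.0698  0.06  ]]
[ 463  301   84   72 4585] [504.72431843 336.30796074] [[ 0.5569 -0.2225  0.015 ]] [[ 0.5809 -0.1971  0.06  ]]
[[ 0.6037 -0.0682  0.015 ]
 [ 0.5717 -0.0427  0.015 ]
 [ 0.5773 -0.1008  0.015 ]]
[[322.80454473 298.43493505]
 [326.56391335 262.80832512]]
```

The wrist view puts the dish at (0.575,-0.072), centred between the open fingers, which are clear behind it. Now I go down.

Emit:
move_arm --deltas '[26, 30, 0, 0, 0, 0, 0, 26, 30, 0, 0, 0, 0, 0, 26, 30, 0, 0, 0, 0, 0, 26, 30, 0, 0, 0, 0, 0, 26, 20, 0, 0, 0, 0, 0, 26, 10, 0, 0, 0, 0, 0, 26, 6, 0, 0, 0, 0, 0, 26, 0, 0, 0, 0, 0, 0]'

```text
t: 11.2
tcp_pos: [0.6354, -0.0671, 0.0054]
tool_rot: [0.475, 0.524, -0.475, 0.524]
force: [-2.2, -1.2, 0.8]
finger_gap: 0.307
```

Run:
```python
from h import *
s=snap("scene","8");d=snap("wrist","8")
cv2.imwrite("pics/w8.png",np.hstack([cv2.resize(d["image"][:,:,::-1],(400,300)),cv2.resize(s["image"][160:370,220:500,::-1],(400,300))]))
goto(None,-84.5)
```

```text
t 11.3 tcp [ 0.6359 -0.067   0.006 ] F [-0.77 -1.54 -0.35] gap 0.305 q [-0.28  0.85  1.53  0.    0.77  1.19]
axes x [ 0.001  0.    -1.   ] y [0.995 0.096 0.001] z [ 0.096 -0.995  0.   ]
rotvec [ 0.02  0.   -0.04]
rotvec [-1.7998e+02  7.0000e-02  0.0000e+00]
```

View pics/w8.png

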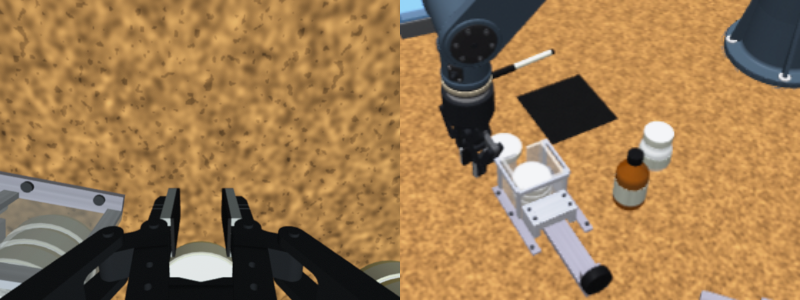

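Emit:
move_arm --deltas '[26, 1, -6, 0, 0, 0, 0, 26, 0, -5, 0, 0, 0, 0, 26, 0, -4, 0, 0, 0, 0, 26, 0, -3, 0, 0, 0, 0, 26, 0, -3, 0, 0, 0, 0, 26, 0, -3, 0, 0, 0, 0, 26, 0, -4, 0, 0, 0, 0, 26, 0, -5, 0, 0, 0, 0, 26, 0, -5, 0, 0, 0, 0, 26, 0, -5, 0, 0, 0, 0]'

```text
t: 12.3
tcp_pos: [0.5921, -0.0717, 0.0042]
tool_rot: [0.475, 0.524, -0.476, 0.523]
force: [0.5, -0.2, -0.1]
finger_gap: 0.3
```

Run:
```python
from h import *
s=snap("scene","9");d=snap("wrist","9")
cv2.imwrite("pics/w9.png",np.hstack([cv2.resize(d["image"][:,:,::-1],(400,300)),cv2.resize(s["image"][160:370,220:500,::-1],(400,300))]))
goto(None,-84.5)
```

```text
t 12.4 tcp [ 0.5915 -0.0716  0.0041] F [ 0.32 -0.23 -0.68] gap 0.3 q [-0.31  0.82  1.65 -0.    0.68  1.17]
axes x [-0.002  0.001 -1.   ] y [ 0.995  0.096 -0.002] z [ 0.096 -0.995 -0.001]
rotvec [-0.02 -0.04  0.1 ]
rotvec [1.7998e+02 1.6000e-01 6.0000e-02]
```

View pics/w9.png

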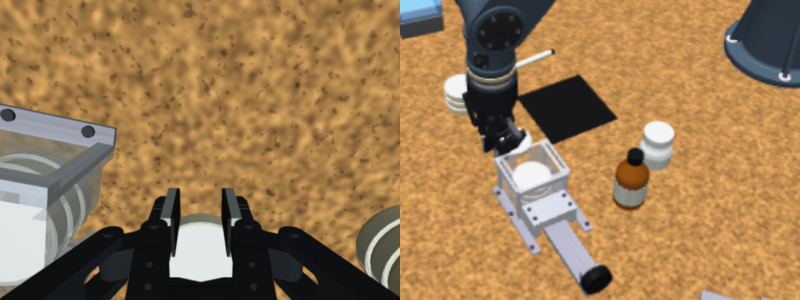

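Run:
```python
from h import *
d=load("pics/wrist9.npz");d8=load("pics/wrist8.npz")
cv2.imwrite("pics/w9b.png",cv2.resize(d["image"][280:480,220:440,::-1],(660,600)))
print(plane(d,[[322,344],[322,365]],.015),plane(d8,[[322,386]],.015))
t=np.array([.5915,-.0716])
print(proj(d,[[.5915,-.0716,.004],[.5915+.011,-.0716,.008],[.5915-.011,-.0716,.008]]))
```

```text
[[ 0.58625673 -0.07110176  0.015     ]
 [ 0.57721763 -0.07198225  0.015     ]] [[ 0.6112036  -0.06850243  0.015     ]]
[[324.50623522 317.56169974]
 [327.4464348  296.61939831]
 [321.8261705  347.30916193]]
```

View pics/w9b.png

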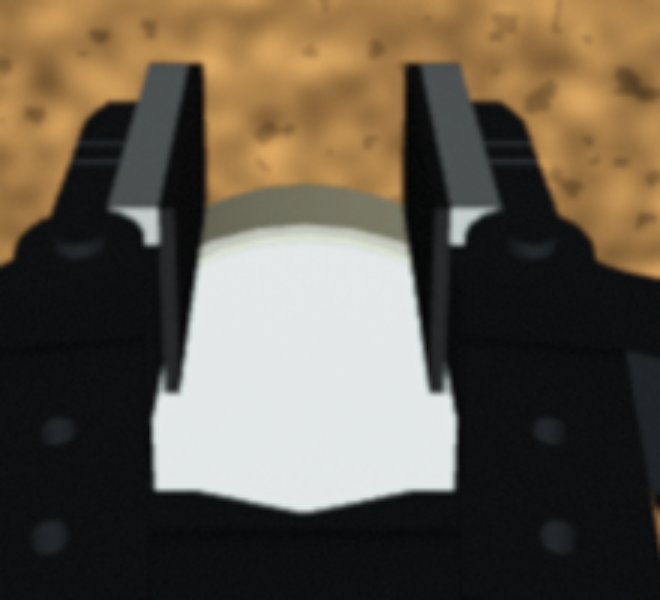

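The dish has moved about 23 mm, is seated between the finger tips and lies flat. Next I keep pushing.

Emit:
move_arm --deltas '[26, 0, -6, 0.4, 0, 0, 0, 26, 0, -6, 0.4, 0, 0, 0, 26, 0, -6, 0.4, 0, 0, 0, 26, 0, -6, 0.4, 0, 0, 0, 26, 0, -6, 0.4, 0, 0, 0, 26, 0, -6, 0.4, 0, 0, 0, 26, 0, -6, 0.4, 0, 0, 0, 26, 0, -6, 0.4, 0, 0, 0, 26, 0, -6, 0.4, 0, 0, 0, 26, 0, -6, 0.4, 0, 0, 0]'

```text
t: 13.4
tcp_pos: [0.533, -0.0816, 0.0043]
tool_rot: [0.475, 0.523, -0.475, 0.523]
force: [0.8, -0.5, 0.2]
finger_gap: 0.303
```

Run:
```python
from h import *
s=snap("scene","10");d=snap("wrist","10")
cv2.imwrite("pics/w10.png",np.hstack([cv2.resize(d["image"][:,:,::-1],(400,300)),cv2.resize(s["image"][160:370,220:500,::-1],(400,300))]))
goto(None,-84.5)
```

```text
t 13.5 tcp [ 0.5322 -0.0814  0.0042] F [ 0.36  0.47 -0.34] gap 0.301 q [-0.36  0.78  1.8  -0.    0.57  1.12]
axes x [-0.002  0.001 -1.   ] y [ 0.995  0.095 -0.002] z [ 0.095 -0.995 -0.001]
rotvec [-0.03 -0.04  0.09]
rotvec [1.7997e+02 1.5000e-01 7.0000e-02]
```

View pics/w10.png

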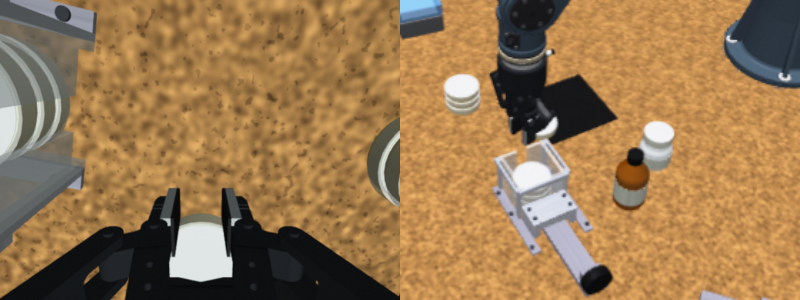

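Emit:
move_arm --deltas '[26, 0, -7, 0.4, 0, 0, 0, 26, 0, -7, 0.4, 0, 0, 0, 26, 0, -7, 0.4, 0, 0, 0, 26, 0, -7, 0.4, 0, 0, 0, 26, 0, -7, 0.4, 0, 0, 0, 26, 0, -7, 0.4, 0, 0, 0, 26, 0, -7, 0.4, 0, 0, 0, 26, 0, -6, 0.4, 0, 0, 0, 26, 0, -5, 0, 0, 0, 0, 26, 0, -3, 0, 0, 0, 0]'

```text
t: 14.5
tcp_pos: [0.4705, -0.0907, 0.0043]
tool_rot: [0.475, 0.523, -0.476, 0.523]
force: [0.2, 0.4, 0.7]
finger_gap: 0.307
```

Emit:
move_arm --deltas '[26, 0, -2, 0, 0, 0, 0, 26, 0, 0, 0, 0, 0, 0, 26, 0, 4, 0, 0, 0, 0, 26, 0, 8, 0, 0, 0, 0, 26, 0, 12, 0, 0, 0, 0, 26, -15, 12, 0, 0, 0, 0, 26, -30, 0, 0, 0, 0, 0, 26, -40, 0, 0, 0, 0, 0, 26, -40, 0, 0, 0, 0, 0, 26, 0, 0, 0, 0, 0, 0]'

```text
t: 15.5
tcp_pos: [0.5096, -0.0886, 0.1343]
tool_rot: [0.477, 0.519, -0.474, 0.528]
force: [1.6, -0.1, -0.0]
finger_gap: 0.3
```

Run:
```python
from h import *
s=snap("scene","11");d=snap("wrist","11");t=snap("top","11")
cv2.imwrite("pics/w11.png",np.hstack([cv2.resize(d["image"][:,:,::-1],(400,300)),cv2.resize(s["image"][160:370,220:500,::-1],(400,300))]))
cv2.imwrite("pics/w11t.png",cv2.resize(t["image"][190:315,200:400,::-1],(800,500)))
goto(None,-84.5)
for n,dd in(("W",d),("T",t),("S",s)):
    m=(dd["image"].min(2)>170).astype(np.uint8);k,l,st,ce=cv2.connectedComponentsWithStats(m)
    for i in range(1,k):
        p=plane(dd,ce[i],.015)[0]
        if st[i,4]>100 and np.hypot(p[0]-.43,p[1]+.1)<.1: print(n,st[i],ce[i],p.round(4))
```

```text
t 15.65 tcp [ 0.5053 -0.0872  0.1293] F [ 0.46  0.12 -0.16] gap 0.305 q [-0.39  0.53  1.81  0.    0.8   1.09]
axes x [ 0. -0. -1.] y [0.995 0.096 0.   ] z [ 0.096 -0.995  0.   ]
rotvec [ 0.02  0.01 -0.02]
rotvec [-1.7998e+02  3.0000e-02  2.0000e-02]
W [ 288  304   67   72 4084] [320.33398629 339.10553379] [ 0.4307 -0.0942  0.015 ]
S [326 225  23  17 314] [336.80254777 232.80573248] [ 0.4329 -0.0923  0.015 ]
```

View pics/w11.png

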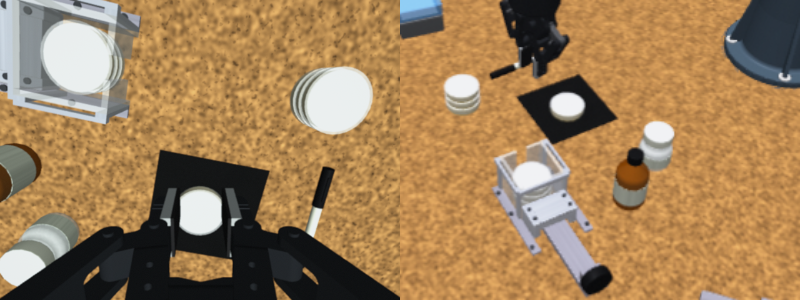

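View pics/w11t.png

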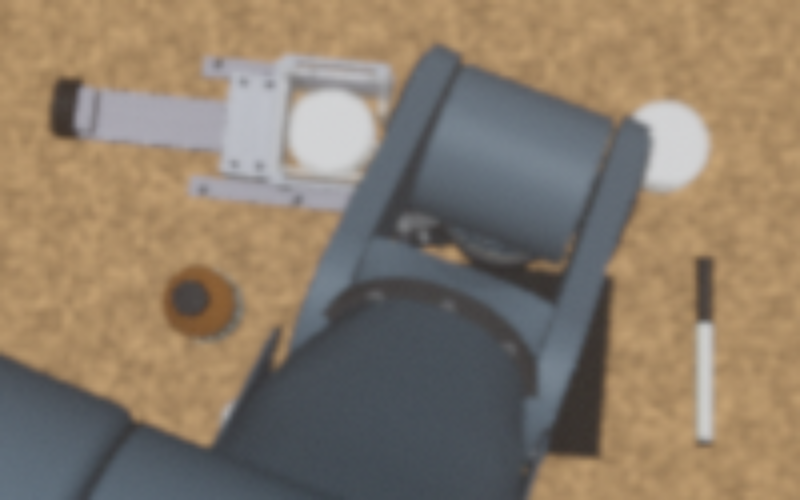

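```bash
python3 -c "
from station import job
print(job.sign_off())"
```

```text
the job is handed in; nothing more can be done
None
```

I handed the job in at about 15.7 s, with the dispensed dish on the black pad. `sign_off` gives no verdict, so this rests on my own last checks.

- **Plunger:** I pressed it with shut fingers until it stopped moving (about 13 N). I then backed off and it sprang back. In the last top view the knob is where it was at the start.
- **Dish:** I pushed it along the bench with two slightly open fingertips to the pad, and the wrist force stayed near zero throughout. The scene view put it about 4 mm and 7 mm off the pad's centre, against the 37 mm allowed, and lying flat. The wrist view gave the same position within about 2 mm. The arm hid it in the last top view.
- **Rest of the bench:** The arm is about 0.13 m up and clear of everything. In the last views the bystanders looked unmoved and the stack was still in the magazine. I did not measure either of these. I also never measured dish 2's height, only saw the stack standing after the plunger came back.
- **Discrepancies:** The top and scene cameras disagreed by 2–7 mm on positions, more for taller things. One move call was refused for a miscounted row and sent again; nothing moved in between.

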